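# Set the bezels on their inspection easels

### The job

Set each black bezel face up on the sloped inspection easel of its own colour (blue bridge to blue ledge, yellow bridge to yellow ledge): lying flat on the plate, one long side resting on the ledge, and roughly centred along it. Set them down gently instead of dropping them, let go, and leave the mouse, pen cup and stapler where they are.

Things in the scene. Friction and masses are not known exactly. Their poses are not given: they have to be found in the camera images.
- bezel_blue: loose flat black frame with a blue bridge, 160 (y) x 90 (x) x 20 mm thick, ~160 g, face up on the bench; straight long sides, half-round ends, walls 12. The bridge, 20 (y) x 66 (x), full thickness, parts two through windows, each 58 (y) x 66 mm (x): room for a finger each side. Origin: centre of the underside, below the bridge; z up out of the face. Half turn about z: the same, either is right.
- bezel_yellow: loose flat black frame with a yellow bridge, 160 (y) x 90 (x) x 20 mm thick, ~160 g, face up on the bench; straight long sides, half-round ends, walls 12. The bridge, 20 (y) x 66 (x), full thickness, parts two through windows, each 58 (y) x 66 mm (x): room for a finger each side. Origin: centre of the underside, below the bridge; z up out of the face. Half turn about z: the same, either is right.
- easel_blue_plate: white plate of the fixed easel with blue ledge, sloping up away from the robot at 35 deg. Origin: on the face, mid-ledge, where face meets ledge, 40 mm above the bench; x up the slope, y left along the ledge, z out of the face. Face x 0 to 108, y -95 to 95 mm; ledge x -8 to 0, 14 mm proud. Seated bezel: origin at x 45, y 0, z 0 mm. Friction may stop it sliding down by itself.
- easel_yellow_plate: white plate of the fixed easel with yellow ledge, sloping up away from the robot at 35 deg. Origin: on the face, mid-ledge, where face meets ledge, 40 mm above the bench; x up the slope, y left along the ledge, z out of the face. Face x 0 to 108, y -95 to 95 mm; ledge x -8 to 0, 14 mm proud. Seated bezel: origin at x 45, y 0, z 0 mm. Friction may stop it sliding down by itself.
- mouse: black computer mouse, bystander, 100 mm (x) x 58 mm (y) x 34 mm high; origin under its centre
- pen_cup: grey cup with four pens, bystander, 76 mm across, 140 mm high with its pens; origin under its centre
- stapler: blue desk stapler, bystander, 32 mm (x) x 125 mm (y) x 53 mm high; origin under its centre
Mind the look-alikes: they are no part of the job. Leave any brown or purple look-alike of the bezel_yellow alone.

How it is judged:
By the outcome, as a careful person would: the job done as asked, in the order asked, and still so for the second after the job is handed in, with the robot touching nothing.
It also fails if it takes over 61 s, if anything falls off the work surface, if the arm or the gripper's body presses on something with over 40 N, if the wrist force passes 120 N, or if a joint passes its speed limit or range.

### The arm

A 6-joint arm with a two-finger parallel gripper is mounted at the origin on the work surface. World frame = base frame: x ahead of the robot, y to its left, z up, the work surface at z = 0. Lengths are in m, angles in rad, forces in N, time in s.
With the tool pointing down it reaches from about 0.3 to 0.775 m from the base axis. Payload 14.6 kg.
Tool frame: the origin (TCP) lies at the very end of the fingers, on their centre line; the grasp point (between the pads) lies 19 mm behind it; x points along the fingers, y is the direction in which the jaws open and shut, and the axes are right-handed (so a half turn about x gives the same grasp; the last joint's range is limited). The gripper opens to 94 mm and grips with 3 to 60 N. Pads are 16 mm wide; open, the fingers measure 119 mm over their backs; the gripper's body (75 mm by 177 mm) begins 78 mm behind the grasp point.
Start: joints at [-1.413, 0.3, 1.521, -0, 1.321, -0.067], TCP at [0.123, -0.536, 0.205] pointing down, gripper open.
Joint ranges: [-3.03, 3.03], [-0.79, 2.21], [0.23, 2.52], [-1.04, 4.18], [0, 3.07], [-2.55, 2.55]. Speed limits (rad/s): [2.22, 2.22, 2.57, 3.14, 3.14, 3.14].

### API

Orientations are given as [roll, pitch, yaw] about the fixed x, y, z axes, in that order (R = Rz(yaw) Ry(pitch) Rx(roll)).
In Python, from station import ctrl, viewer, hand_in gives the robot as it stands. The module is installed in compiled form; this text tells all that it offers.
- The arm moves only by the tool play_rows, never from a script. Its argument "deltas" is a list that holds one entry, the list of rows, each a list of 7 numbers: the shift along the tool's x, y, z in mm, then the turn, a rotation vector about the tool's x, y, z in rad, then the finger opening in mm, from 0 to 94. In form: [[[dx, dy, dz, ax, ay, az, gripper], ...]]. A call has 1 to 10 rows; each row shifts and turns the commanded pose from where the row before left it, along the tool's axes as they then stand; what a row does not reach is not made up. A row lasts 1/10 s, in which the tool goes at most 50 mm and 8.59 degrees, less where a joint would pass 70% of its speed; a pose out of reach is approached as far as the arm can. A call with a gripper value outside its range is refused whole. The fingers move at their own pace and stop on an object; "grip_force" is the grip in N (left out, the last holds). Time passes only in rows, so rows that do not move let the fingers close. It gives the time, the measured TCP pose, the force and the opening at its end, in the units of the state.
- ctrl.get_obs(): the state, without advancing time (a new reading comes with each control period).
- viewer.camera(name): name is "side" or "top" or "wrist"; returns a dict with "img" (420x560x3 uint8, red, green, blue), "fx", "fy", "cx", "cy" (pixels), "rvec" (rotation vector, rad) and "tvec" (3), from world to camera coordinates, as OpenCV has them. Camera axes: x right, y down, z forward; pixel columns grow to the right and rows downward; lengths in m; the calibration is good to about 2 mm. A picture is of the moment at which its call begins. There is no depth.
- hand_in(): hands the job in, once; it reports no verdict.
The state is a dict: "time_s": time; "qpos": joint angles; "joint_vel": joint speeds; "tau": joint torques, N m; "ee_pos": TCP position; "eef_rot": TCP orientation; "force": force on the tool from outside, world axes, zero at the start; "moment": the same for the moment, N m; "grip_width": finger opening in m.
Only numpy, scipy, OpenCV 4.12 (cv2) and the standard library are available. Lean on these libraries where they do the work, as an engineer would, in place of code of your own. Each camera call takes 0.05 s, during which the arm holds its last target.

## Working session

There is one attempt and no reset: what is moved stays moved. The work goes in short steps, Python scripts to look and compute and a tool call to move; the robot and the scene stay as the last step left them, time stands still between calls to the robot, and variables do not carry over. Pictures are saved under pics/ and viewed, and the job is handed in when it is done.

Besides the shell and the picture viewer there is one more tool, called after "Request:" as a command line: name --argument value ..., lists and objects as JSON in quotes. play_rows: Moves the arm, as the interface text tells. Its arguments: {"type":"object","properties":{"deltas":{"type":"array","items":{"type":"array","items":{"type":"array","items":{"type":"number"}}}},"grip_force":{"type":"number"}},"required":["deltas"]}

```bash
mkdir -p pics
cat > h.py <<'E'
import numpy as np, cv2
from station import ctrl, viewer, hand_in
from scipy.spatial.transform import Rotation as R
def cam(n):
    c=viewer.camera(n); return c
def save(c,name,crop=None,s=1):
    im=c["img"][:,:,::-1]
    if crop: a,b,x,y=crop; im=im[b:y,a:x]
    if s!=1: im=cv2.resize(im,None,fx=s,fy=s,interpolation=cv2.INTER_CUBIC)
    cv2.imwrite("pics/"+name,im)
def K(c): return np.array([[c["fx"],0,c["cx"]],[0,c["fy"],c["cy"]],[0,0,1]])
def ray(c,u,v):
    Rm=R.from_rotvec(np.ravel(c["rvec"])).as_matrix(); t=np.ravel(c["tvec"])
    o=-Rm.T@t; d=Rm.T@np.array([(u-c["cx"])/c["fx"],(v-c["cy"])/c["fy"],1.]); return o,d/np.linalg.norm(d)
def onz(c,u,v,z):
    o,d=ray(c,u,v); return o+d*(z-o[2])/d[2]
def proj(c,P):
    p,_=cv2.projectPoints(np.atleast_2d(np.array(P,float)),np.ravel(c["rvec"]),np.ravel(c["tvec"]),K(c),None); return p[:,0]
def tri(rs):
    A=0;b=0
    for o,d in rs:
        M=np.eye(3)-np.outer(d,d);A=A+M;b=b+M@o
    return np.linalg.solve(A,b)
E
python3 - <<'E'
from h import *
import pickle
cs={}
for n in("top","side","wrist"):
    c=cam(n);cs[n]=c;save(c,n+"0.png")
    o,d=ray(c,c["cx"],c["cy"]);print(n,o.round(3),d.round(3),c["fx"])
pickle.dump(cs,open("c0.pkl","wb"))
print(ctrl.get_obs())
E
```

```text
top [0.264 0.006 1.641] [ 0.132  0.007 -0.991] 524.5425252445756
side [0.245 0.78  0.881] [ 0.187 -0.667 -0.721] 440.4616517379148
wrist [ 0.188 -0.522  0.383] [-0.225 -0.05  -0.973] 327.97784198879197
{'time_s': 0.15, 'qpos': array([-1.41256317e+00,  3.00360497e-01,  1.52142884e+00,  1.01356265e-05,
        1.32070283e+00, -6.65961824e-02]), 'joint_vel': array([-2.04574297e-03, -1.55669300e-03, -9.52456888e-04,  5.30963409e-04,
       -5.07545920e-05, -9.26881380e-04]), 'tau': array([ 6.56531665e-04, -5.31958330e+01, -3.52821851e+01,  7.08004273e-02,
        2.36242823e-02, -7.15748774e-05]), 'ee_pos': array([ 0.12258752, -0.53596138,  0.2050114 ]), 'eef_rot': array([-1.64830687,  1.56989676,  1.7181126 ]), 'force': array([-0.63379861,  0.2784232 ,  0.19423589]), 'moment': array([-0.01523443,  0.00092931,  0.0139968 ]), 'grip_width': 0.09426328144938848}
```

View pics/top0.png

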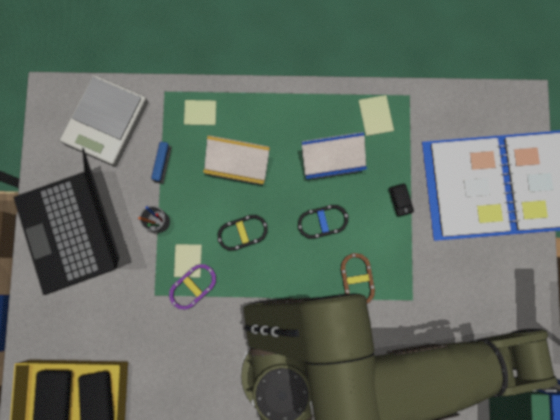

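View pics/side0.png

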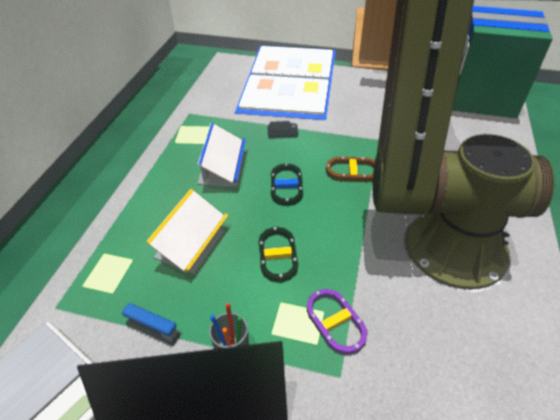

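View pics/wrist0.png

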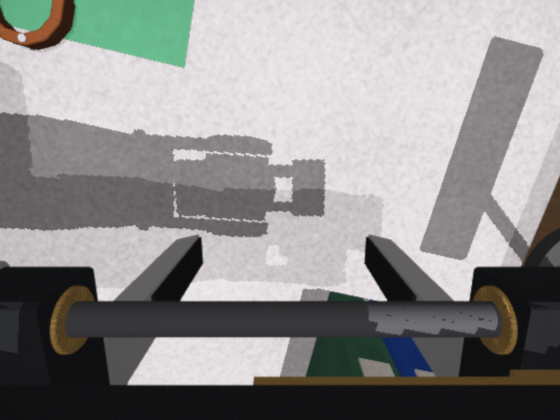

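Run:
```python
from h import *
import pickle
cs=pickle.load(open("c0.pkl","rb"))
save(cs["top"],"topz.png",(180,110,420,310),3.3)
save(cs["side"],"sidez.png",(130,100,340,300),3.5)
```

```text
(no output)
```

View pics/topz.png

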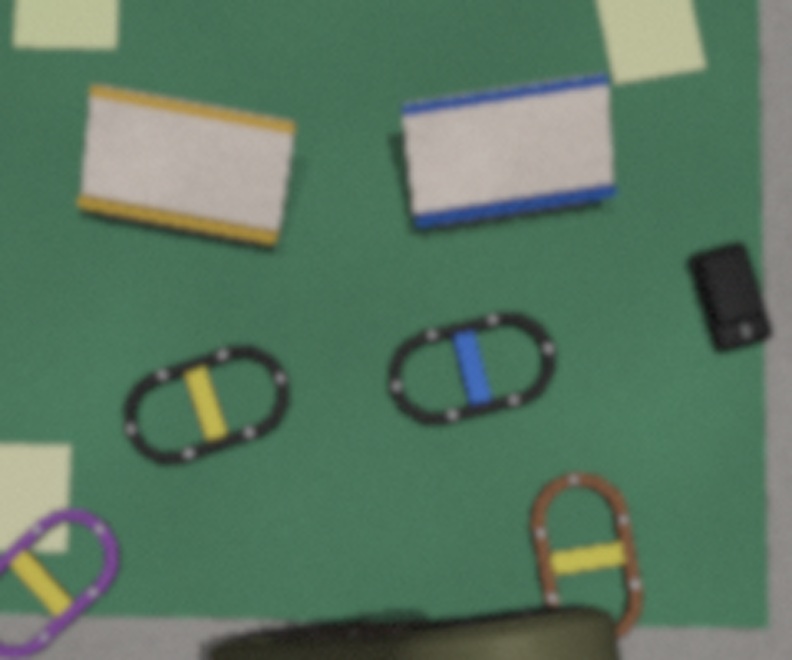

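View pics/sidez.png

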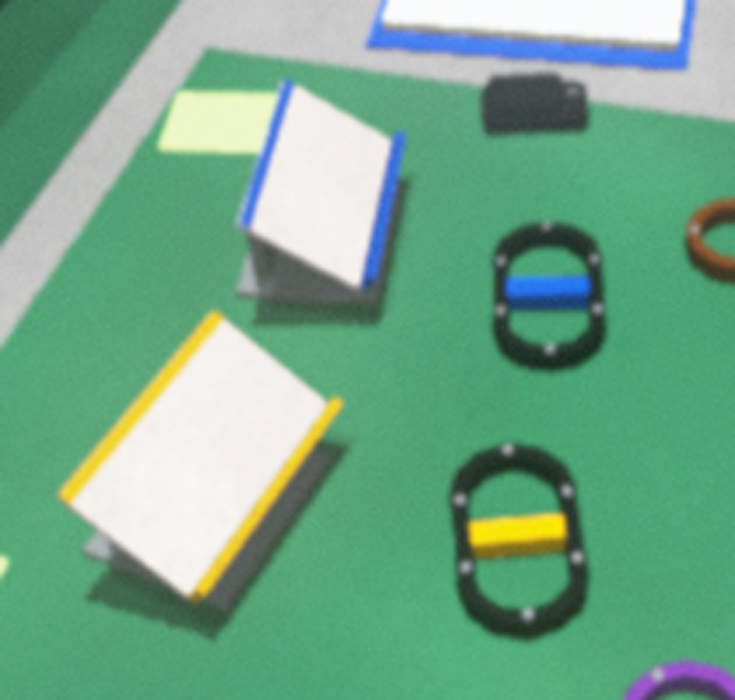

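```bash
cat > meas.py <<'E'
from h import *
import pickle
def quad(mask):
    cn=max(cv2.findContours(mask,cv2.RETR_EXTERNAL,cv2.CHAIN_APPROX_NONE)[0],key=cv2.contourArea)
    return cn
def hsv(c): return cv2.cvtColor(c["img"],cv2.COLOR_RGB2HSV)
def edgefit(cn):
    # refine 4 sides of a contour by line fits between approx corners
    r=cv2.boxPoints(cv2.minAreaRect(cn)) 
    for e in np.arange(.02,.1,.005):
        a=cv2.approxPolyDP(cn,e*cv2.arcLength(cn,True),True)
        if len(a)==4: r=a[:,0].astype(float);break
    pts=cn[:,0].astype(float);L=[]
    for i in range(4):
        p,q=r[i],r[(i+1)%4];d=(q-p);l=np.linalg.norm(d);d/=l
        s=(pts-p)@d;t=abs((pts-p)@np.array([-d[1],d[0]]))
        m=(s>.12*l)&(s<.88*l)&(t<4)
        v=cv2.fitLine(pts[m].astype(np.float32),cv2.DIST_HUBER,0,.01,.01).ravel()
        L.append(np.cross([v[2],v[3],1],[v[2]+v[0],v[3]+v[1],1]))
    return np.array([ (lambda x:x[:2]/x[2])(np.cross(L[i-1],L[i])) for i in range(4)])
E
python3 - <<'E'
from meas import *
cs=pickle.load(open("c0.pkl","rb"))
wins={"top":{"by":(210,205,275,255),"bb":(292,200,355,243),"ey":(198,128,276,192),"eb":(295,125,373,185)},
"side":{"by":(252,218,305,288),"bb":(265,155,308,208),"ey":(140,185,235,278),"eb":(190,115,252,195)}}
for n in("top","side"):
    c=cs[n];H=hsv(c)
    for k,(a,b,x,y) in wins[n].items():
        h=H[b:y,a:x].astype(int);off=np.array([a,b])
        if k[0]=="b":
            col=((abs(h[...,0]-(26 if k[1]=="y" else 108))<10)&(h[...,1]>130)&(h[...,2]>90))
            blk=((h[...,2]<75)&(h[...,1]<140))
            m=col.astype(np.uint8)
            cn=quad(m*255);M=cv2.moments(m,True);cc=off+[M["m10"]/M["m00"],M["m01"]/M["m00"]]
            al=((col|blk)*255).astype(np.uint8);al=cv2.morphologyEx(al,cv2.MORPH_CLOSE,np.ones((3,3)))
            cb=quad(al)
            w=np.array([onz(c,*(p+off),.02)[:2] for p in cb[:,0]])
            rect=cv2.minAreaRect((w*1000).astype(np.float32))
            bw=np.array([onz(c,*(p+off),.02)[:2] for p in cn[:,0]])
            print(n,k,"bridge px",cc.round(1),"w",onz(c,*cc,.02).round(4),"outline rect mm",np.round(rect[0],1),np.round(rect[1],1),round(rect[2],1),"bridge rect",[np.round(q,1) for q in cv2.minAreaRect((bw*1000).astype(np.float32))])
            f=[[0],[0]]
        else:
            m=((h[...,1]<60)&(h[...,2]>120)).astype(np.uint8)*255
            q=edgefit(quad(m))+off
            print(n,k,"corners",q.round(1).tolist())
            print("   z=.04:",[onz(c,*p,.04)[:2].round(4).tolist() for p in q],"z=.1",[onz(c,*p,.04+.108*np.sin(np.radians(35)))[:2].round(4).tolist() for p in q])
E
```

```text
top by bridge px [241.9 231.8] w [0.4304 0.129  0.02  ] outline rect mm [429.1 128.5] [89.2 49.2] 19.8 bridge rect [array([429.9, 128.9]), array([67.4, 17.3]), np.float64(21.1)]
top bb bridge px [322.5 220.8] w [ 0.4696 -0.1209  0.02  ] outline rect mm [ 468.8 -123. ] [88.8 47.8] 14.5 bridge rect [array([ 469.4, -120.8]), array([69.9, 21.2]), np.float64(14.5)]
top ey corners [[206.5, 139.6], [203.4, 167.4], [264.1, 178.8], [268.6, 151.3]]
   z=.04: [[0.7175, 0.2469], [0.6282, 0.2535], [0.5952, 0.0631], [0.6834, 0.0512]] z=.1 [[0.6999, 0.2376], [0.6141, 0.2439], [0.5824, 0.0609], [0.6671, 0.0494]]
top eb corners [[371.7, 129.0], [302.2, 146.8], [305.4, 174.2], [361.4, 165.5]]
   z=.04: [[0.761, -0.2718], [0.6995, -0.0538], [0.6122, -0.0651], [0.6429, -0.2391]] z=.1 [[0.7418, -0.261], [0.6827, -0.0515], [0.5987, -0.0624], [0.6283, -0.2296]]
side by bridge px [277.4 252.4] w [0.4294 0.135  0.02  ] outline rect mm [431.1 129.1] [85.2 47.4] 19.4 bridge rect [array([429.6, 134.7]), array([70.6, 34.1]), np.float64(19.2)]
side bb bridge px [286.  182.9] w [ 0.4684 -0.1133  0.02  ] outline rect mm [ 468.8 -120.8] [83.2 50.4] 15.0 bridge rect [array([ 468.5, -113. ]), array([69.2, 33.4]), np.float64(13.4)]
side ey corners [[194.2, 191.1], [149.1, 245.3], [182.5, 270.0], [222.9, 214.1]]
   z=.04: [[0.7013, -0.0018], [0.7372, 0.2032], [0.6277, 0.2528], [0.595, 0.0616]] z=.1 [[0.6677, 0.0558], [0.7009, 0.2457], [0.5995, 0.2917], [0.5692, 0.1146]]
side eb corners [[214.0, 123.7], [201.1, 166.3], [231.5, 182.4], [241.1, 139.2]]
   z=.04: [[0.7577, -0.3116], [0.721, -0.1039], [0.6124, -0.0592], [0.6463, -0.2532]] z=.1 [[0.72, -0.2311], [0.686, -0.0387], [0.5853, 0.0027], [0.6167, -0.177]]
```

Run:
```python
from meas import *
cs=pickle.load(open("c0.pkl","rb"))
c=cs["top"];h=hsv(c)
a,b,x,y=295,142,371,185
g=h[b:y,a:x].astype(int);m=((g[...,1]<60)&(g[...,2]>120)).astype(np.uint8)*255
q=edgefit(quad(m))+[a,b]
print(q.round(1).tolist(),[onz(c,*p,.04)[:2].round(4).tolist() for p in q])
o=ctrl.get_obs();print(R.from_euler("xyz",o["eef_rot"]).as_matrix().round(3))
# project expected seats
for n in cs:
  if n!="wrist":
    for nm,m_,yw in(("y",(.6115,.158),-9.8),("b",(.6293,-.156),9.9)):
        Rm=R.from_euler("ZY",[yw,-35],degrees=True).as_matrix()
        P=[np.array([*m_,.04])+Rm@np.array(p) for p in((0,.095,0),(0,-.095,0),(.108,-.095,0),(.108,.095,0))]
        print(n,nm,proj(cs[n],P).round(1).tolist())
```

```text
[[301.7, 142.0], [305.5, 174.3], [365.0, 164.9], [365.0, 142.0]] [[0.715, -0.0522], [0.6118, -0.0652], [0.6452, -0.2504], [0.7186, -0.2506]]
[[-0.     0.223 -0.975]
 [ 0.001 -0.975 -0.223]
 [-1.    -0.001 -0.   ]]
top y [[204.0, 167.5], [263.7, 178.8], [268.7, 146.3], [207.1, 134.8]]
top b [[304.6, 173.9], [364.7, 164.7], [362.9, 131.7], [300.8, 141.2]]
side y [[182.7, 269.6], [222.5, 214.9], [189.7, 188.5], [145.4, 241.1]]
side b [[231.6, 181.6], [241.0, 140.0], [210.3, 122.5], [197.3, 163.5]]
```

Request:
play_rows --deltas '[[[0, -12, -15, 0, 0, 0, 70], [0, -23, -31, 0, 0, 0, 60], [0, -23, -31, 0, 0, 0, 60], [0, -23, -31, 0, 0, 0, 60], [0, -23, -31, 0, 0, 0, 60], [0, -23, -31, 0, 0, 0, 60], [0, -23, -31, 0, 0, 0, 60], [0, -23, -31, 0, 0, 0, 60], [0, -23, -31, 0, 0, 0, 60], [0, -23, -31, 0, 0, 0, 60]]]' --grip_force 15

```text
time_s: 1.15
ee_pos: [0.3611, -0.2557, 0.2054]
eef_rot: [-1.286, 1.571, 2.08]
force: [0.1, -0.3, 0.6]
grip_width: 0.0598
```

Request:
play_rows --deltas '[[[0, -23, -31, 0, 0, 0, 60], [0, -23, -31, -0.014, 0, 0, 60], [0, -23, -31, -0.014, 0, 0, 60], [0, -23, -31, 0, 0, 0, 60], [0, -15, -20, 0, 0, 0, 60], [0, 0, 0, 0, 0, 0, 60]]]'

```text
time_s: 1.75
ee_pos: [0.4762, -0.1171, 0.205]
eef_rot: [-1.045, 1.57, 2.353]
force: [-0.7, -0.8, 0.1]
grip_width: 0.0604
```

```bash
cat > st.py <<'E'
from h import *
def pose():
    o=ctrl.get_obs();return o["ee_pos"],R.from_euler("xyz",o["eef_rot"]).as_matrix(),o
def show(N,tgt_p,tgt_R):
    p,Rm,o=pose();T=np.eye(4);T[:3,:3]=Rm;T[:3,3]=p
    dr=R.from_matrix(Rm.T@tgt_R).as_rotvec()
    rows=[];cur=Rm
    for i in range(N):
        nx=Rm@R.from_rotvec(dr*(i+1)/N).as_matrix()
        rows.append(np.r_[cur.T@(np.array(tgt_p)-p)/N*1000,dr/N]);cur=nx
    print("t",round(o["time_s"],2),"p",p.round(4),"F",o["force"].round(1),"w",o["grip_width"].round(4),"q",o["qpos"].round(2))
    print("total tool-frame mm",(Rm.T@(np.array(tgt_p)-p)*1000).round(1),"rot",dr.round(4),"deg",np.degrees(np.linalg.norm(dr)).round(1));
    if N>1: print("rows",np.array(rows).round(4)[[0,N//2,-1]].tolist())
def down(yaw_deg_of_bezel):  # tool x down, tool y = -bezel y (right side)
    a=np.radians(yaw_deg_of_bezel);y=np.array([np.sin(a),-np.cos(a),0]);x=np.array([0,0,-1.]);return np.c_[x,y,np.cross(x,y)]
def easel(mid,yw):
    M=R.from_euler("ZY",[yw,-35],degrees=True).as_matrix();return np.array([*mid,.04]),M
def tool_on(mid,yw,px,py,pz):
    o,M=easel(mid,yw);x=-M[:,2];y=-M[:,1];return o+M@np.array([px,py,pz]),np.c_[x,y,np.cross(x,y)]
EY=((.6115,.158),-9.8);EB=((.629,-.157),10.0)
E
python3 - <<'E'
from st import *
import pickle
c=cam("wrist");save(c,"w1.png");pickle.dump(c,open("w1.pkl","wb"))
show(1,[.469,-.121,.1],down(14.5)); print(pose()[1].round(3))
E
```

```text
Traceback (most recent call last):
  File "st.py", line 11, in show
    print("t",round(o["time_s"],2),"p",p.round(4),"F",o["force"].round(1),"w",o["grip_width"].round(4),"q",o["qpos"].round(2))
                                                                              ^^^^^^^^^^^^^^^^^^^^^
AttributeError: 'float' object has no attribute 'round'
```

View pics/w1.png

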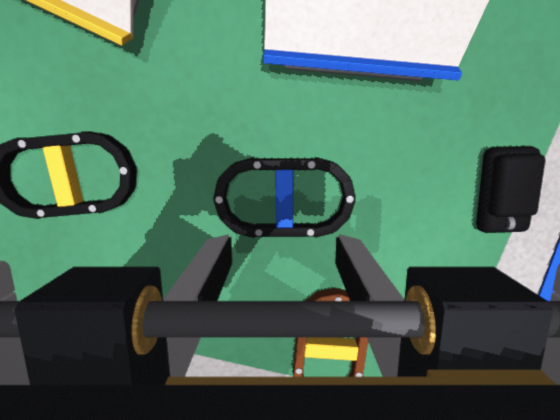

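```bash
sed -i 's/o\["grip_width"\].round(4)/round(float(o["grip_width"]),4)/' st.py
python3 - <<'E'
from st import *
from meas import *
c=pickle.load(open("w1.pkl","rb"))
save(c,"w1z.png",(200,140,370,250),4)
H=hsv(c)
for k,(a,b,x,y),hu in (("b",(205,150,360,245),108),("y",(0,120,145,228),26)):
    h=H[b:y,a:x].astype(int);off=np.array([a,b])
    col=(abs(h[...,0]-hu)<12)&(h[...,1]>120)
    blk=(h[...,2]<50)&~col
    m=col.astype(np.uint8);m=cv2.morphologyEx(m,cv2.MORPH_OPEN,np.ones((3,3)))
    cn=quad(m);q=np.array([onz(c,*(p+off),.02)[:2] for p in cn[:,0]])*1000
    print(k,[np.round(v,1) for v in cv2.minAreaRect(q.astype(np.float32))],cv2.contourArea(cn))
    # white rivets
    wv=((h[...,1]<70)&(h[...,2]>130)).astype(np.uint8)
    n,_,s,ce=cv2.connectedComponentsWithStats(wv)
    P=np.array([onz(c,*(ce[i]+off),.02)[:2]*1000 for i in range(1,n) if s[i,4]<120 and s[i,4]>5])
    print(P.round(1).tolist(),P.mean(0))
# blue ledge/white corners
show(1,[.469,-.121,.1],down(14.5)); print(pose()[1].round(3))
for nm,e in(("Y",EY),("B",EB)):
    o,M=easel(*e);print(nm,proj(c,[o+M@np.array(p) for p in((0,.095,0),(0,-.095,0),(0,.095,.014),(0,-.095,.014))]).round(0).tolist())
E
```

```text
b [array([ 469.5, -119.9]), array([67.9, 20.7]), np.float64(14.7)] 1011.5
[[499.4, -80.8], [514.7, -138.7], [488.4, -191.2], [450.5, -48.5], [439.5, -159.0]] [ 478.50644439 -123.63764578]
y [array([432.9, 124.1]), array([68.6, 30.4]), np.float64(19.5)] 1565.0
[[477.6, 115.4], [457.1, 171.7], [455.9, 61.0], [404.3, 88.7], [383.7, 145.3]] [435.71296901 116.42135356]
t 1.8 p [ 0.4754 -0.1183  0.205 ] F [ 0.2 -0.5 -0.2] w 0.06 q [-0.32  0.17  1.69 -0.    1.29  1.  ]
total tool-frame mm [105.    1.    6.8] rot [0.002  0.0007 0.0004] deg 0.1
[[-0.001  0.252 -0.968]
 [ 0.    -0.968 -0.252]
 [-1.    -0.     0.001]]
Y [[-72.0, -67.0], [130.0, 30.0], [-88.0, -65.0], [122.0, 35.0]]
B [[265.0, 48.0], [460.0, 65.0], [264.0, 54.0], [465.0, 72.0]]
```

View pics/w1z.png

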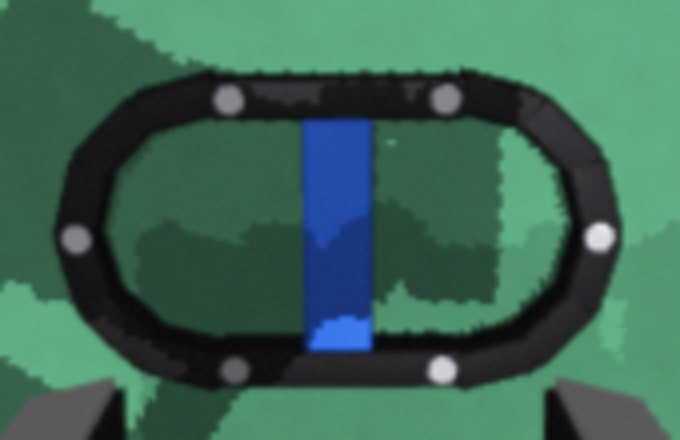

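Request:
play_rows --deltas '[[[15, 0, 2, 0, 0, 0, 60], [30, 0, 2, 0, 0, 0, 60], [40, 0, 2, 0, 0, 0, 60], [40, 0, 0, 0, 0, 0, 60], [30, 0, 0, 0, 0, 0, 60], [20, 0, 0, 0, 0, 0, 60], [15, 0, 0, 0, 0, 0, 60], [12, 0, 0, 0, 0, 0, 60], [0, 0, 0, 0, 0, 0, 60]]]'

```text
time_s: 2.7
ee_pos: [0.4683, -0.1211, 0.0023]
eef_rot: [-0.556, 1.569, 2.838]
force: [-0.1, -1.0, 0.1]
grip_width: 0.0599
```

Request:
play_rows --deltas '[[[0, 0, 0, 0, 0, 0, 15], [0, 0, 0, 0, 0, 0, 15], [0, 0, 0, 0, 0, 0, 15], [0, 0, 0, 0, 0, 0, 15], [0, 0, 0, 0, 0, 0, 15], [0, 0, 0, 0, 0, 0, 15]]]' --grip_force 20

```text
time_s: 3.3
ee_pos: [0.4694, -0.1207, 0.0036]
eef_rot: [2.616, 1.571, -0.273]
force: [0.0, 0.5, 4.1]
grip_width: 0.0197
```

Run:
```python
from st import *
show(1,[.4695,-.1199,.0025],down(14.7))
c=cam("wrist");save(c,"w2.png")
```

```text
t 3.3 p [ 0.4694 -0.1207  0.0036] F [0.  0.5 4.1] w 0.0197 q [-0.33  0.44  1.87  0.    0.83  0.99]
total tool-frame mm [ 1.1 -0.7 -0.3] rot [-0.0036 -0.0002 -0.0001] deg 0.2
```

View pics/w2.png

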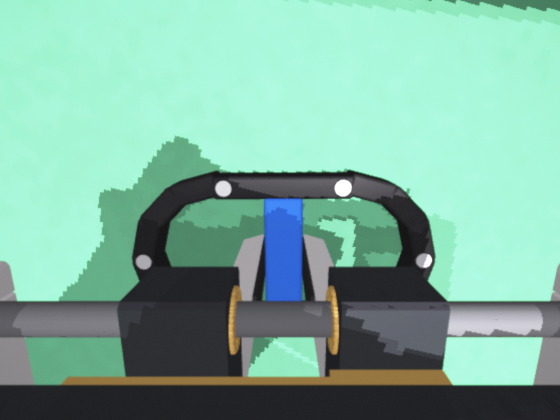

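Request:
play_rows --deltas '[[[-10, 0, 0, 0, 0, 0, 15], [-25, 0, 0, 0, 0, 0, 15], [-35, 0, 0, 0, 0, 0, 15], [-35, 0, 0, 0, 0, 0, 15], [-25, 0, 0, 0, 0, 0, 15], [-10, 0, 0, 0, 0, 0, 15], [0, 0, 0, 0, 0, 0, 15]]]' --grip_force 30

```text
time_s: 4.05
ee_pos: [0.4696, -0.1208, 0.1444]
eef_rot: [2.57, 1.569, -0.319]
force: [0.2, 0.8, -1.5]
grip_width: 0.0194
```

Run:
```python
from st import *
p,r=tool_on(*EB,.055,0,.083);print(p)
show(10,p,r)
```

```text
[ 0.62648531 -0.15744341  0.13953632]
t 4.05 p [ 0.4696 -0.1208  0.1444] F [ 0.2  0.8 -1.5] w 0.0194 q [-0.33  0.22  1.78  0.    1.15  0.99]
total tool-frame mm [   5.1   74.7 -142.7] rot [0.0761 0.6089 0.023 ] deg 35.2
rows [[0.5134, 7.4694, -14.2708, 0.0076, 0.0609, 0.0023], [4.891, 6.9011, -13.7172, 0.0076, 0.0609, 0.0023], [8.1404, 6.4423, -12.3264, 0.0076, 0.0609, 0.0023]]
```

Request:
play_rows --deltas '[[[0.5, 7.5, -14.3, 0.0076, 0.0609, 0.0023, 15], [1.4, 7.4, -14.2, 0.0076, 0.0609, 0.0023, 15], [2.3, 7.2, -14.1, 0.0076, 0.0609, 0.0023, 15], [3.2, 7.1, -14, 0.0076, 0.0609, 0.0023, 15], [4, 7, -13.9, 0.0076, 0.0609, 0.0023, 15], [4.9, 6.9, -13.7, 0.0076, 0.0609, 0.0023, 15], [5.7, 6.8, -13.4, 0.0076, 0.0609, 0.0023, 15], [6.5, 6.7, -13.1, 0.0076, 0.0609, 0.0023, 15], [7.3, 6.6, -12.7, 0.0076, 0.0609, 0.0023, 15], [8.1, 6.4, -12.3, 0.0076, 0.0609, 0.0023, 15]]]'

```text
time_s: 5.05
ee_pos: [0.6254, -0.1576, 0.1361]
eef_rot: [-3.138, 0.962, 0.176]
force: [0.2, -0.1, -1.9]
grip_width: 0.0196
```

Request:
play_rows --deltas '[[[0, 0, 0, 0, 0, 0, 15], [0, 0, 0, 0, 0, 0, 15]]]'

```text
time_s: 5.25
ee_pos: [0.6247, -0.1572, 0.1367]
eef_rot: [-3.138, 0.965, 0.178]
force: [0.5, 0.1, -2.0]
grip_width: 0.0198
```

Run:
```python
from st import *
import pickle
p,r=tool_on(*EB,.055,0,.083);show(1,p,r)
C={}
for n in("side","wrist"):
    c=cam(n);save(c,n+"3.png");C[n]=c
save(C["side"],"side3.png",(150,80,350,230),4)
pickle.dump(C,open("c3.pkl","wb"))
```

```text
t 5.25 p [ 0.6247 -0.1572  0.1367] F [ 0.5  0.1 -2. ] w 0.0198 q [-0.44  0.34  1.76  0.61  0.62  0.52]
total tool-frame mm [-1.3  0.5 -3. ] rot [-0.0012  0.0055  0.0019] deg 0.3
```

View pics/side3.png

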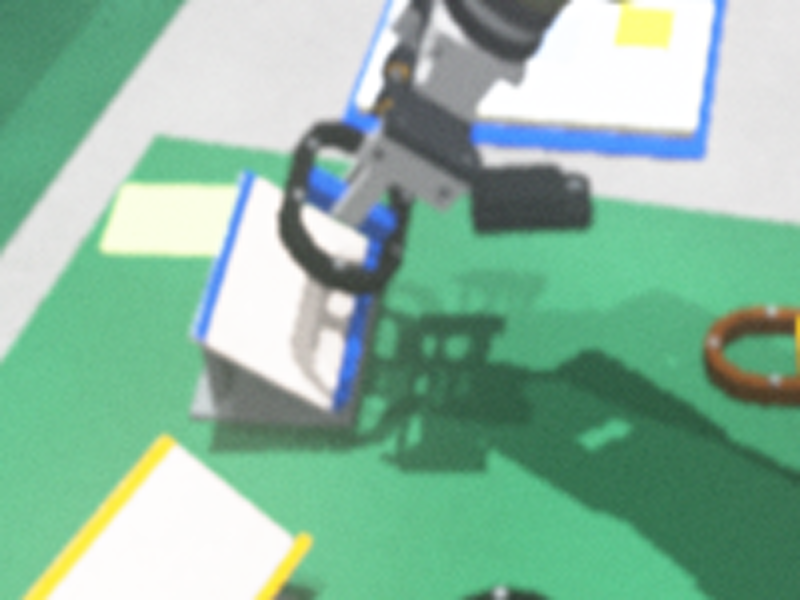

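View pics/wrist3.png

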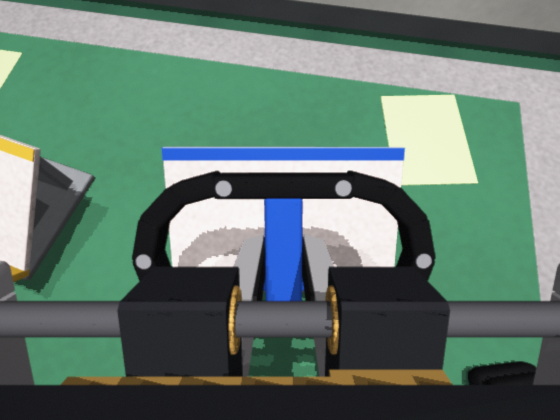

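Request:
play_rows --deltas '[[[8, 0, 0, 0, 0.0015, 0, 15], [12, 0, 0, 0, 0.0015, 0, 15], [14, 0, 0, 0, 0.0015, 0, 15], [14, 0, 0, 0, 0.001, 0, 15], [11, 0, 0, 0, 0, 0, 15], [8, 0, 0, 0, 0, 0, 15], [4, 0, 0, 0, 0, 0, 15], [0, 0, 0, 0, 0, 0, 15], [0, 0, 0, 0, 0, 0, 15]]]'

```text
time_s: 6.25
ee_pos: [0.6659, -0.1504, 0.0806]
eef_rot: [-3.14, 0.956, 0.175]
force: [0.3, -0.3, -2.2]
grip_width: 0.0198
```

Run:
```python
from st import *
c=cam("wrist")
p,r=tool_on(*EB,.045,0,.003);show(1,p,r)
o,M=easel(*EB);print(proj(c,[o+M@np.array(q) for q in((.108,.095,0),(.108,-.095,0))]))
f=ctrl.get_obs()["force"];print("tool F",(pose()[1].T@f).round(2))
save(c,"w4.png")
```

```text
t 6.3 p [ 0.6659 -0.1505  0.0808] F [-0.1 -0.4 -2.3] w 0.0197 q [-0.4   0.49  1.7   0.69  0.52  0.46]
total tool-frame mm [ 8.9 -0.   9.1] rot [-0.0003 -0.0044  0.0004] deg 0.3
[[116.66314894 153.33674593]
 [449.1926587  153.1573652 ]]
tool F [1.79 0.34 1.45]
```

View pics/w4.png

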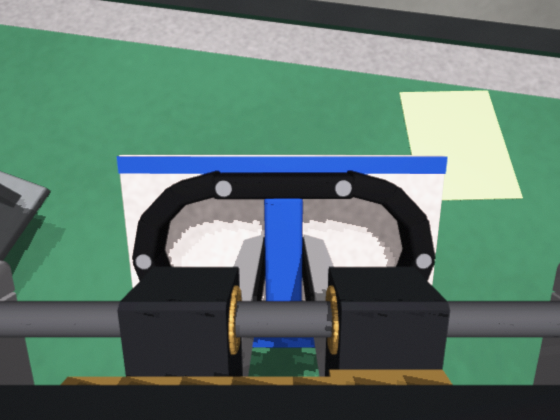

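Request:
play_rows --deltas '[[[3, 0, 0, 0, -0.002, 0, 15], [2.5, 0, 1, 0, -0.001, 0, 15], [1.5, 0, 1, 0, 0, 0, 15], [0, 0, 0, 0, 0, 0, 15], [0, 0, 0, 0, 0, 0, 15]]]'

```text
time_s: 6.8
ee_pos: [0.6682, -0.1499, 0.0734]
eef_rot: [-3.14, 0.959, 0.176]
force: [-0.6, -0.2, -1.2]
grip_width: 0.0195
```

```bash
cat > f.py <<'E'
from st import *
import sys
E=EB if sys.argv[1]=="b" else EY
p,r=tool_on(*E,.045,0,.003);show(1,p,r)
print("tool F",(pose()[1].T@ctrl.get_obs()["force"]).round(2))
E
python3 f.py b
```

```text
t 6.8 p [ 0.6682 -0.1499  0.0734] F [-0.6 -0.2 -1.2] w 0.0195 q [-0.4   0.51  1.69  0.69  0.51  0.46]
total tool-frame mm [1.5 0.2 6.8] rot [-0.0005 -0.0008  0.0008] deg 0.1
tool F [0.62 0.11 1.26]
```

Request:
play_rows --deltas '[[[0.7, 0, 0, 0, 0, 0, 15], [0, 0, 0, 0, 0, 0, 15], [0, 0, 0, 0, 0, 0, 15]]]'

```text
time_s: 7.1
ee_pos: [0.6686, -0.1499, 0.0731]
eef_rot: [-3.14, 0.959, 0.176]
force: [-5.3, 0.1, 1.2]
grip_width: 0.0197
```

```bash
python3 f.py b
```

```text
t 7.1 p [ 0.6686 -0.1499  0.0731] F [-5.3  0.1  1.2] w 0.0197 q [-0.4   0.51  1.69  0.69  0.51  0.46]
total tool-frame mm [1.  0.1 6.9] rot [-0.0003 -0.0011  0.0007] deg 0.1
tool F [-4.   -1.05  3.54]
```

Request:
play_rows --deltas '[[[0.7, 0, 0, 0, 0, 0, 15], [0, 0, 0, 0, 0, 0, 15], [0, 0, 0, 0, 0, 0, 15]]]'

```text
time_s: 7.4
ee_pos: [0.6687, -0.1499, 0.0731]
eef_rot: [-3.14, 0.959, 0.176]
force: [-17.5, -0.1, 12.1]
grip_width: 0.0195
```

```bash
python3 f.py b
```

```text
t 7.4 p [ 0.6687 -0.1499  0.0731] F [-17.5  -0.1  12.1] w 0.0195 q [-0.4   0.51  1.69  0.69  0.51  0.46]
total tool-frame mm [0.9 0.1 7. ] rot [-0.0001 -0.0011  0.001 ] deg 0.1
tool F [-19.8   -3.01   7.18]
```

Request:
play_rows --deltas '[[[-0.8, 0, 0, 0, 0, 0, 15], [0, 0, 2, 0, 0, 0, 15], [0, 0, 2, 0, 0, 0, 15], [0, 0, 1.5, 0, 0, 0, 15], [0, 0, 0, 0, 0, 0, 15], [0, 0, 0, 0, 0, 0, 15]]]'

```text
time_s: 8.0
ee_pos: [0.6641, -0.1508, 0.0698]
eef_rot: [-3.14, 0.959, 0.176]
force: [-2.7, -1.2, 3.6]
grip_width: 0.0196
```

```bash
python3 f.py b
```

```text
t 8.0 p [ 0.6641 -0.1508  0.0698] F [-2.7 -1.2  3.6] w 0.0196 q [-0.4   0.51  1.71  0.71  0.5   0.44]
total tool-frame mm [1.  0.  1.3] rot [-0.0005 -0.001   0.0006] deg 0.1
tool F [-4.64  0.73  0.28]
```

Request:
play_rows --deltas '[[[0, 0, 0.7, 0, 0, 0, 15], [0, 0, 0, 0, 0, 0, 15]]]'

```text
time_s: 8.2
ee_pos: [0.6638, -0.1508, 0.0696]
eef_rot: [-3.141, 0.958, 0.175]
force: [0.4, -1.9, 2.4]
grip_width: 0.0198
```

```bash
python3 f.py b
```

```text
t 8.2 p [ 0.6638 -0.1508  0.0696] F [ 0.4 -1.9  2.4] w 0.0198 q [-0.4   0.51  1.71  0.71  0.5   0.44]
total tool-frame mm [1.  0.  0.9] rot [-0.0004 -0.0015  0.0004] deg 0.1
tool F [-1.94  1.95 -1.45]
```

Tool-z force is turning negative (ledge contact beginning); go on gently.

Request:
play_rows --deltas '[[[0, 0, 0.5, 0, 0, 0, 15], [0, 0, 0, 0, 0, 0, 15]]]'

```text
time_s: 8.4
ee_pos: [0.6637, -0.1509, 0.0696]
eef_rot: [-3.141, 0.958, 0.175]
force: [5.2, -0.3, 2.6]
grip_width: 0.0199
```

```bash
python3 f.py b
```

```text
t 8.4 p [ 0.6637 -0.1509  0.0696] F [ 5.2 -0.3  2.6] w 0.0199 q [-0.4   0.51  1.71  0.71  0.5   0.44]
total tool-frame mm [ 1.  -0.   0.8] rot [-0.0002 -0.002   0.0001] deg 0.1
tool F [ 0.78  1.2  -5.68]
```

Request:
play_rows --deltas '[[[0, 0, 0.5, 0, 0, 0, 15], [0, 0, 0, 0, 0, 0, 15]]]'

```text
time_s: 8.6
ee_pos: [0.6635, -0.151, 0.0696]
eef_rot: [-3.141, 0.957, 0.174]
force: [7.1, 1.0, 3.4]
grip_width: 0.02
```

```bash
python3 f.py b
```

```text
t 8.6 p [ 0.6635 -0.151   0.0696] F [7.1 1.  3.4] w 0.02 q [-0.4   0.51  1.71  0.71  0.5   0.43]
total tool-frame mm [ 1.1 -0.   0.7] rot [-0.0002 -0.0027 -0.    ] deg 0.2
tool F [ 1.34  0.27 -7.87]
```

Request:
play_rows --deltas '[[[0.5, 0, -0.3, 0, 0, 0, 15], [0, 0, 0, 0, 0, 0, 15], [0, 0, 0, 0, 0, 0, 26], [0, 0, 0, 0, 0, 0, 35], [0, 0, 0, 0, 0, 0, 50], [0, 0, 0, 0, 0, 0, 50]]]'

```text
time_s: 9.2
ee_pos: [0.6631, -0.1507, 0.0681]
eef_rot: [-3.139, 0.96, 0.177]
force: [0.4, 0.3, 0.2]
grip_width: 0.0466
```

```bash
python3 f.py b
python3 - <<'E'
from h import *
c=cam("wrist");save(c,"w5.png")
E
```

```text
t 9.2 p [ 0.6631 -0.1507  0.0681] F [0.4 0.3 0.2] w 0.0466 q [-0.4   0.51  1.71  0.71  0.5   0.43]
total tool-frame mm [ 0.2  0.3 -0.5] rot [-0.0005 -0.0002  0.0011] deg 0.1
tool F [ 0.09 -0.23 -0.53]
```

View pics/w5.png

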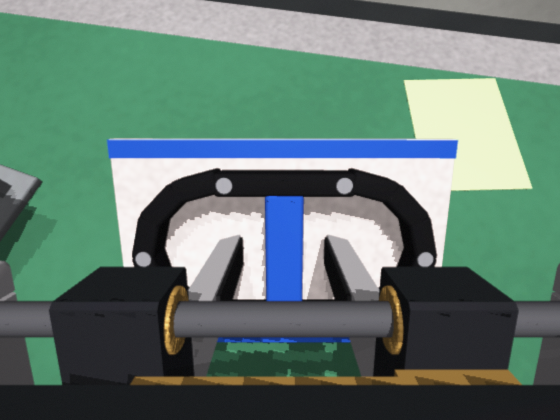

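Request:
play_rows --deltas '[[[-4, 0, 0, 0, 0, 0, 54], [-10, 0, 0, 0, 0, 0, 56], [-22, 0, 0, 0, 0, 0, 58], [-32, 0, 0, 0, 0, 0, 60], [-32, 0, 0, 0, 0, 0, 60], [-20, 0, 0, 0, 0, 0, 60], [-5, 0, 0, 0, 0, 0, 60], [0, 0, 0, 0, 0, 0, 60]]]'

```text
time_s: 10.05
ee_pos: [0.5926, -0.1636, 0.1717]
eef_rot: [3.142, 0.958, 0.174]
force: [0.2, -0.3, -0.8]
grip_width: 0.0602
```

Run:
```python
from st import *
for n in("side","wrist","top"):
    c=cam(n);save(c,n+"6.png",(150,80,350,230) if n=="side" else None,4 if n=="side" else 1)
show(14,[.4307,.1303,.15],down(20))
```

```text
t 10.2 p [ 0.5926 -0.1631  0.1698] F [ 1.5  0.6 -0.3] w 0.0603 q [-0.48  0.24  1.81  0.6   0.68  0.52]
total tool-frame mm [ -45.5 -317.   100.5] rot [-0.1693 -0.6092 -0.0515] deg 36.3
rows [[-3.2502, -22.6444, 7.1782, -0.0121, -0.0435, -0.0037], [-0.6576, -23.2498, 5.82, -0.0121, -0.0435, -0.0037], [1.1586, -23.6042, 4.0444, -0.0121, -0.0435, -0.0037]]
```

View pics/side6.png

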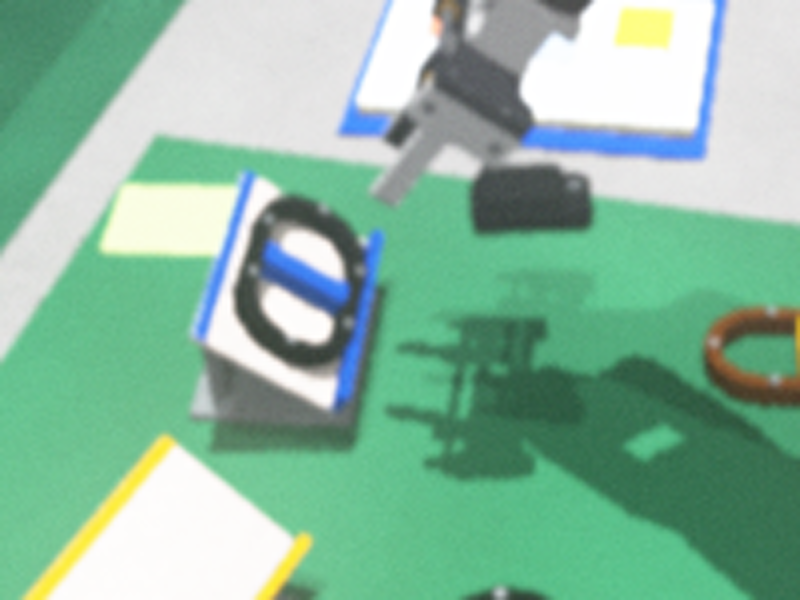

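View pics/wrist6.png

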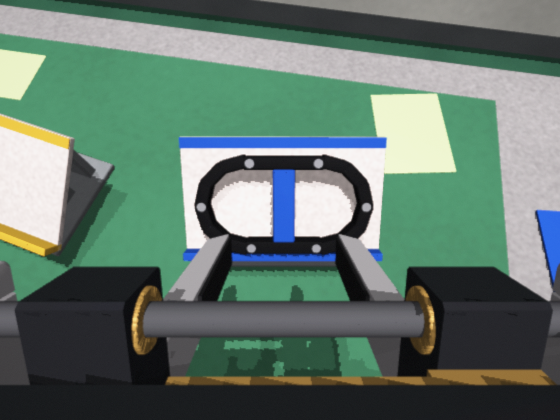

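Request:
play_rows --deltas '[[[-3.3, -22.6, 7.2, -0.012, -0.0435, -0.0037, 60], [-2.8, -22.7, 7, -0.012, -0.0435, -0.0037, 60], [-2.4, -22.8, 6.8, -0.012, -0.0435, -0.0037, 60], [-2, -22.9, 6.6, -0.012, -0.0435, -0.0037, 60], [-1.6, -23, 6.4, -0.012, -0.0435, -0.0037, 60], [-1.2, -23.1, 6.2, -0.012, -0.0435, -0.0037, 60], [-0.9, -23.2, 6, -0.012, -0.0435, -0.0037, 60], [-0.6, -23.2, 5.8, -0.012, -0.0435, -0.0037, 60], [-0.3, -23.3, 5.5, -0.012, -0.0435, -0.0037, 60], [0, -23.4, 5.2, -0.012, -0.0435, -0.0037, 60]]]'

```text
time_s: 11.2
ee_pos: [0.4773, 0.0473, 0.1553]
eef_rot: [3.08, 1.398, 0.239]
force: [0.0, 0.4, -0.4]
grip_width: 0.0602
```

Request:
play_rows --deltas '[[[0.3, -23.4, 4.9, -0.012, -0.0435, -0.0037, 60], [0.6, -23.5, 4.6, -0.012, -0.0435, -0.0037, 60], [0.9, -23.5, 4.3, -0.012, -0.0435, -0.0037, 60], [1.2, -23.6, 4, -0.012, -0.0435, -0.0037, 60], [0, 0, 0, 0, 0, 0, 60], [0, 0, 0, 0, 0, 0, 60]]]'

```text
time_s: 11.8
ee_pos: [0.4321, 0.1303, 0.1497]
eef_rot: [2.767, 1.57, -0.026]
force: [0.5, -0.8, 0.7]
grip_width: 0.06
```

Run:
```python
from st import *
import pickle
c=cam("wrist");save(c,"w7.png");pickle.dump(c,open("w7.pkl","wb"))
show(1,[.4307,.1303,.0025],down(20))
```

```text
t 11.85 p [0.4322 0.1299 0.1499] F [ 0.1 -0.1 -0.4] w 0.0599 q [ 0.21  0.14  1.86 -0.    1.15  1.43]
total tool-frame mm [147.4  -1.    1.4] rot [-0.0011 -0.0011 -0.0004] deg 0.1
```

View pics/w7.png

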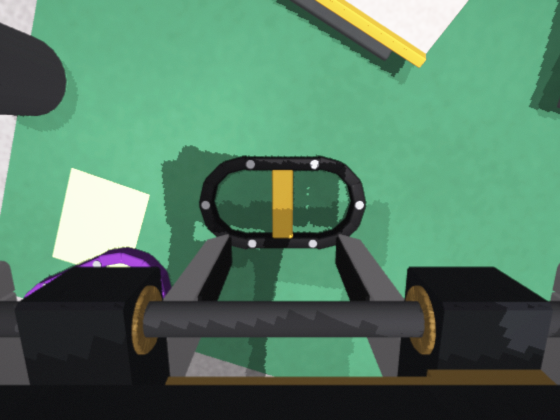

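Request:
play_rows --deltas '[[[12, 0, 1, 0, 0, 0, 60], [25, -0.5, 0.4, 0, 0, 0, 60], [32, 0, 0, 0, 0, 0, 60], [30, 0, 0, 0, 0, 0, 60], [22, 0, 0, 0, 0, 0, 60], [16, 0, 0, 0, 0, 0, 60], [10, 0, 0, 0, 0, 0, 60], [0, 0, 0, 0, 0, 0, 60]]]'

```text
time_s: 12.65
ee_pos: [0.4301, 0.1295, 0.0022]
eef_rot: [0.202, 1.57, -2.593]
force: [-0.1, 0.6, -0.0]
grip_width: 0.0596
```

Request:
play_rows --deltas '[[[0, 0, 0, 0, 0, 0, 15], [0, 0, 0, 0, 0, 0, 15], [0, 0, 0, 0, 0, 0, 15], [0, 0, 0, 0, 0, 0, 15], [0, 0, 0, 0, 0, 0, 15], [0, 0, 0, 0, 0, 0, 15]]]' --grip_force 20

```text
time_s: 13.25
ee_pos: [0.4309, 0.1302, 0.0036]
eef_rot: [2.835, 1.569, 0.041]
force: [-1.1, -0.3, 2.4]
grip_width: 0.02
```

Run:
```python
from st import *
c=cam("wrist");save(c,"w8.png")
show(1,[.4307,.1303,.0025],down(20))
```

```text
t 13.3 p [0.4309 0.1302 0.0036] F [-0.9  0.5  2.6] w 0.0198 q [ 0.21  0.38  1.97 -0.    0.8   1.44]
total tool-frame mm [ 1.1 -0.2  0.2] rot [-0.0014 -0.0016 -0.0004] deg 0.1
```

View pics/w8.png

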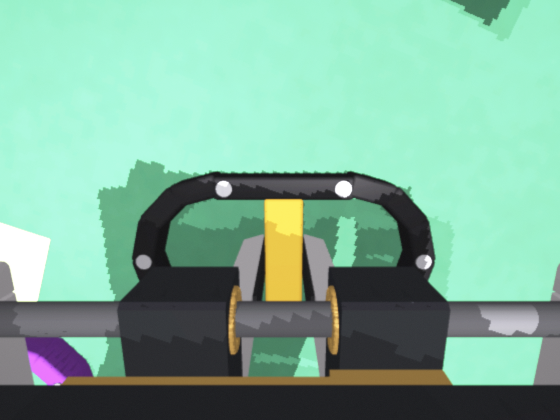

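Request:
play_rows --deltas '[[[-10, 0, 0, 0, 0, 0, 15], [-25, 0, 0, 0, 0, 0, 15], [-35, 0, 0, 0, 0, 0, 15], [-35, 0, 0, 0, 0, 0, 15], [-25, 0, 0, 0, 0, 0, 15], [-10, 0, 0, 0, 0, 0, 15], [0, 0, 0, 0, 0, 0, 15]]]' --grip_force 30

```text
time_s: 14.0
ee_pos: [0.4309, 0.1302, 0.1443]
eef_rot: [2.926, 1.567, 0.132]
force: [0.5, 0.8, -1.6]
grip_width: 0.0199
```

Run:
```python
from st import *
p,r=tool_on(*EY,.053,0,.083);print(p)
show(14,p,r)
```

```text
[0.60736938 0.15871348 0.13838917]
t 14.0 p [0.4309 0.1302 0.1443] F [ 0.5  0.8 -1.6] w 0.0199 q [ 0.21  0.14  1.87 -0.    1.13  1.44]
total tool-frame mm [   6.6   33.3 -175.6] rot [0.5022 0.5936 0.1585] deg 45.5
rows [[0.4682, 2.3768, -12.5414, 0.0359, 0.0424, 0.0113], [4.2192, -0.9364, -12.0199, 0.0359, 0.0424, 0.0113], [6.8986, -3.72, -10.086, 0.0359, 0.0424, 0.0113]]
```

Request:
play_rows --deltas '[[[0.5, 2.4, -12.5, 0.0359, 0.0424, 0.0113, 15], [1, 1.9, -12.5, 0.0359, 0.0424, 0.0113, 15], [1.6, 1.4, -12.5, 0.0359, 0.0424, 0.0113, 15], [2.1, 1, -12.4, 0.0359, 0.0424, 0.0113, 15], [2.7, 0.5, -12.4, 0.0359, 0.0424, 0.0113, 15], [3.2, 0, -12.3, 0.0359, 0.0424, 0.0113, 15], [3.7, -0.5, -12.2, 0.0359, 0.0424, 0.0113, 15], [4.2, -0.9, -12, 0.0359, 0.0424, 0.0113, 15], [4.7, -1.4, -11.8, 0.0359, 0.0424, 0.0113, 15], [5.2, -1.9, -11.5, 0.0359, 0.0424, 0.0113, 15]]]'

```text
time_s: 15.0
ee_pos: [0.5557, 0.1503, 0.1368]
eef_rot: [3.063, 1.134, -0.097]
force: [0.3, 0.0, -1.2]
grip_width: 0.0196
```

Request:
play_rows --deltas '[[[5.6, -2.4, -11.2, 0.0359, 0.0424, 0.0113, 15], [6.1, -2.8, -10.9, 0.0359, 0.0424, 0.0113, 15], [6.5, -3.3, -10.5, 0.0359, 0.0424, 0.0113, 15], [6.9, -3.7, -10.1, 0.0359, 0.0424, 0.0113, 15], [0, 0, 0, 0, 0, 0, 15], [0, 0, 0, 0, 0, 0, 15]]]'

```text
time_s: 15.6
ee_pos: [0.6056, 0.1585, 0.1355]
eef_rot: [3.138, 0.965, -0.173]
force: [0.1, -0.5, -1.2]
grip_width: 0.0198
```

Run:
```python
from st import *
c=cam("wrist");save(c,"w9.png")
p,r=tool_on(*EY,.052,0,.083);show(1,p,r)
o,M=easel(*EY);print(proj(c,[o+M@np.array(q) for q in((.108,.095,0),(.108,-.095,0))]))
```

```text
t 15.65 p [0.6058 0.1584 0.136 ] F [-0.2 -0.2 -1.7] w 0.0194 q [ 0.31  0.31  1.81 -0.54  0.54  2.45]
total tool-frame mm [-1.  -0.6 -1.6] rot [ 0.0015  0.0045 -0.0007] deg 0.3
[[159.5690448  141.40832107]
 [405.16541579 141.8854057 ]]
```

View pics/w9.png

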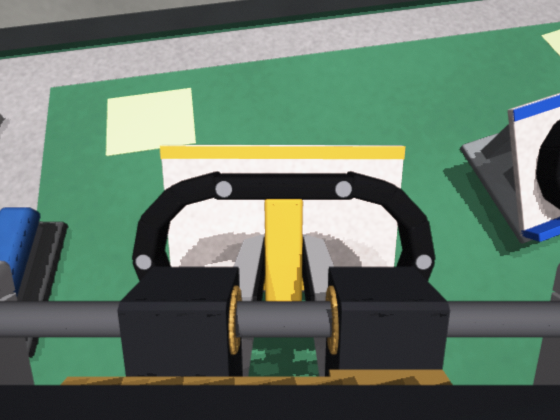

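Run:
```python
from st import *
def comp(q):return R.from_euler("ZYZYZ",[q[0],q[1]+q[2],q[3],q[4],q[5]]).as_matrix()
p,Rm,o=pose();q=o["qpos"];print(q)
C=comp(q).T@Rm;print(C.round(3))
# predicted at descended: q1, q2+q3 from arm geometry unknown-> scan
r=tool_on(*EY,.045,0,.003)[1]
for q1 in(.31,.29,.27):
  for th in(2.12,2.18,2.24):
    W=R.from_euler("ZY",[q1,th]).as_matrix().T@r@C.T
    e=R.from_matrix(W).as_euler("ZYZ");print(q1,th,e.round(3))
```

```text
[ 0.31201152  0.30518683  1.81169256 -0.54227887  0.53989989  2.45335715]Traceback (most recent call last):
  File "<stdin>", line 4, in <module>
  File "<stdin>", line 2, in comp
  File "scipy/spatial/transform/_rotation.pyx", line 1413, in scipy.spatial.transform._rotation.Rotation.from_euler
ValueError: Expected axis specification to be a non-empty string of upto 3 characters, got ZYZYZ
```

Run:
```python
from st import *
def comp(q):return (R.from_euler("ZY",[q[0],q[1]+q[2]])*R.from_euler("ZYZ",q[3:])).as_matrix()
p,Rm,o=pose();q=o["qpos"]
C=comp(q).T@Rm;print(C.round(3))
r=tool_on(*EY,.045,0,.003)[1]
for q1 in(.31,.29,.27):
  for th in(2.12,2.18,2.24):
    W=R.from_euler("ZY",[q1,th]).as_matrix().T@r@C.T
    e=R.from_matrix(W).as_euler("ZYZ");print(q1,th,e.round(3))
```

```text
[[ 0. -1.  0.]
 [-0. -0. -1.]
 [ 1.  0. -0.]]
0.31 2.12 [-0.55   0.533  2.46 ]
0.31 2.18 [-0.609  0.483  2.528]
0.31 2.24 [-0.682  0.435  2.609]
0.29 2.12 [-0.535  0.524  2.431]
0.29 2.18 [-0.594  0.473  2.498]
0.29 2.24 [-0.667  0.425  2.58 ]
0.27 2.12 [-0.52   0.516  2.402]
0.27 2.18 [-0.578  0.464  2.468]
0.27 2.24 [-0.652  0.415  2.55 ]
```

Request:
play_rows --deltas '[[[-5, 0, 0, -0.08, 0, 0, 15], [0, 0, 0, -0.14, 0, 0, 15], [0, 0, 0, -0.14, 0, 0, 15], [0, 0, 0, -0.14, 0, 0, 15], [0, 0, 0, -0.14, 0, 0, 15], [0, 0, 0, -0.14, 0, 0, 15], [0, 0, 0, -0.14, 0, 0, 15], [0, 0, 0, -0.14, 0, 0, 15], [0, 0, 0, -0.14, 0, 0, 15], [0, 0, 0, -0.14, 0, 0, 15]]]'

```text
time_s: 16.65
ee_pos: [0.6033, 0.1588, 0.1411]
eef_rot: [1.795, 0.963, -0.172]
force: [0.5, -0.2, -1.4]
grip_width: 0.0197
```

Request:
play_rows --deltas '[[[0, 0, 0, -0.14, 0, 0, 15], [0, 0, 0, -0.14, 0, 0, 15], [0, 0, 0, -0.14, 0, 0, 15], [0, 0, 0, -0.14, 0, 0, 15], [0, 0, 0, -0.14, 0, 0, 15], [0, 0, 0, -0.14, 0, 0, 15], [0, 0, 0, -0.14, 0, 0, 15], [0, 0, 0, -0.14, 0, 0, 15], [0, 0, 0, -0.14, 0, 0, 15], [0, 0, 0, -0.14, 0, 0, 15]]]'

```text
time_s: 17.65
ee_pos: [0.6033, 0.1588, 0.1411]
eef_rot: [0.395, 0.963, -0.172]
force: [-0.9, 0.4, -0.9]
grip_width: 0.0201
```

Request:
play_rows --deltas '[[[0, 0, 0, -0.14, 0, 0, 15], [0, 0, 0, -0.14, 0, 0, 15], [0, 0, 0, -0.12, 0, 0, 15], [0, 0, 0, 0, 0, 0, 15], [0, 0, 0, 0, 0, 0, 15]]]'

```text
time_s: 18.15
ee_pos: [0.6034, 0.1589, 0.1412]
eef_rot: [0.004, 0.962, -0.172]
force: [-0.2, -0.4, -0.2]
grip_width: 0.0194
```

```bash
cat >> st.py <<'E'
def flip(pr): return pr[0], pr[1]@np.diag([1,-1,-1.])
E
sed -i 's/^p,r=tool_on(\*E,.045,0,.003)/p,r=tool_on(*E,.045,0,.003)\nif sys.argv[1]=="y": p,r=flip((p,r))\n/' f.py; sed -i 's/^;show/show/' f.py
python3 - <<'E'
from st import *
c=cam("wrist");save(c,"w10.png")
c2=cam("side");save(c2,"s10.png",(100,120,300,270),4)
p,r=flip(tool_on(*EY,.052,0,.083));show(1,p,r)
E
```

```text
t 18.25 p [0.6036 0.159  0.1412] F [-0.1 -0.  -1.3] w 0.0198 q [ 0.31  0.29  1.81 -0.54  0.55 -0.68]
total tool-frame mm [4.5 0.4 0.5] rot [-0.0043 -0.0022  0.0004] deg 0.3
```

View pics/w10.png

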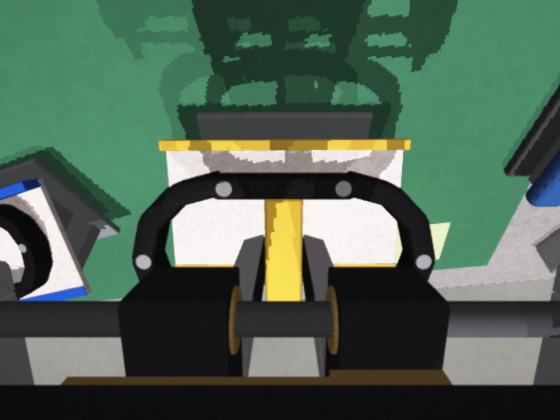

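View pics/s10.png

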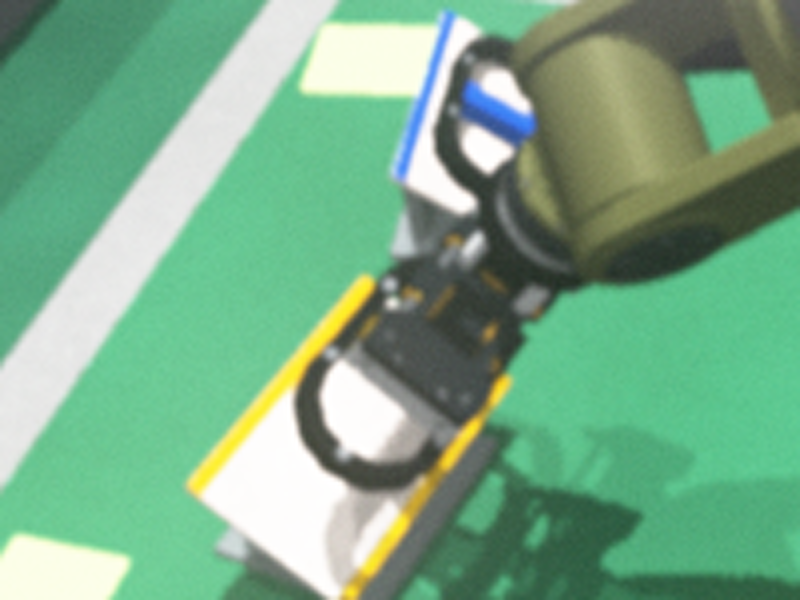

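Request:
play_rows --deltas '[[[8, 0.2, 0, -0.002, -0.002, 0, 15], [13, 0.2, 0, -0.002, 0, 0, 15], [15, 0, 0.5, 0, 0, 0, 15], [15, 0, 0, 0, 0, 0, 15], [12, 0, 0, 0, 0, 0, 15], [7, 0, 0, 0, 0, 0, 15], [4, 0, 0, 0, 0, 0, 15], [0, 0, 0, 0, 0, 0, 15], [0, 0, 0, 0, 0, 0, 15]]]'

```text
time_s: 19.15
ee_pos: [0.646, 0.1522, 0.0812]
eef_rot: [-0.003, 0.959, -0.171]
force: [-0.5, 0.5, -1.4]
grip_width: 0.0197
```

```bash
python3 f.py y
python3 - <<'E'
from st import *
c=cam("wrist");save(c,"w11.png")
E
```

```text
t 19.15 p [0.646  0.1522 0.0812] F [-0.5  0.5 -1.4] w 0.0197 q [ 0.28  0.46  1.75 -0.62  0.45 -0.63]
total tool-frame mm [10.7 -0.2 -7.3] rot [0.0024 0.0005 0.0002] deg 0.1
tool F [ 0.8   0.38 -1.26]
```

View pics/w11.png

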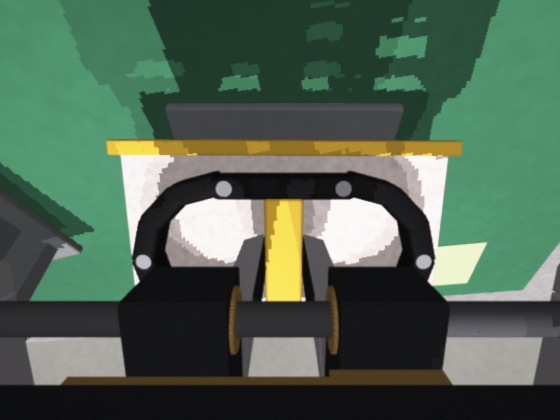

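Request:
play_rows --deltas '[[[3, 0, 0, 0.001, 0, 0, 15], [3, 0, 0, 0.001, 0, 0, 15], [1.7, 0, 0, 0, 0, 0, 15], [0.6, 0, 0, 0, 0, 0, 15], [0, 0, 0, 0, 0, 0, 15], [0, 0, 0, 0, 0, 0, 15]]]'

```text
time_s: 19.8
ee_pos: [0.6507, 0.1513, 0.0741]
eef_rot: [-0.001, 0.96, -0.172]
force: [-0.3, 0.5, -0.8]
grip_width: 0.0199
```

```bash
python3 f.py y
```

```text
t 19.8 p [0.6507 0.1513 0.0741] F [-0.3  0.5 -0.8] w 0.0199 q [ 0.27  0.48  1.74 -0.63  0.44 -0.62]
total tool-frame mm [ 2.1 -0.1 -7.1] rot [0.0004 0.0001 0.0004] deg 0.0
tool F [ 0.47  0.5  -0.75]
```

Request:
play_rows --deltas '[[[0.7, 0, 0, 0, 0, 0, 15], [0, 0, 0, 0, 0, 0, 15]]]'

```text
time_s: 20.0
ee_pos: [0.6508, 0.1513, 0.074]
eef_rot: [-0.001, 0.96, -0.172]
force: [-10.4, 0.7, 7.8]
grip_width: 0.0198
```

```bash
python3 f.py y
```

```text
t 20.0 p [0.6508 0.1513 0.074 ] F [-10.4   0.7   7.8] w 0.0198 q [ 0.27  0.48  1.74 -0.63  0.44 -0.62]
total tool-frame mm [ 2.  -0.1 -7.1] rot [0.0003 0.0002 0.0007] deg 0.0
tool F [-12.36  -1.06  -3.97]
```

Request:
play_rows --deltas '[[[-0.5, 0, 0, 0, 0, 0, 15], [0, 0, -2, 0, 0, 0, 15], [0, 0, -2, 0, 0, 0, 15], [0, 0, -1.6, 0, 0, 0, 15], [0, 0, 0, 0, 0, 0, 15], [0, 0, 0, 0, 0, 0, 15]]]'

```text
time_s: 20.6
ee_pos: [0.6461, 0.1522, 0.0707]
eef_rot: [-0.001, 0.96, -0.172]
force: [-4.6, 0.8, 2.9]
grip_width: 0.0201
```

```bash
python3 f.py y
```

```text
t 20.6 p [0.6461 0.1522 0.0707] F [-4.6  0.8  2.9] w 0.0201 q [ 0.28  0.48  1.75 -0.64  0.43 -0.6 ]
total tool-frame mm [ 2.  -0.1 -1.4] rot [0.0004 0.     0.0004] deg 0.0
tool F [-5.07 -0.01 -2.16]
```

Request:
play_rows --deltas '[[[0, 0, -0.7, 0, 0, 0, 15], [0, 0, 0, 0, 0, 0, 15]]]'

```text
time_s: 20.8
ee_pos: [0.6458, 0.1522, 0.0704]
eef_rot: [-0.001, 0.959, -0.171]
force: [-1.4, 1.6, 3.3]
grip_width: 0.0195
```

```bash
python3 f.py y
```

```text
t 20.8 p [0.6458 0.1522 0.0704] F [-1.4  1.6  3.3] w 0.0195 q [ 0.28  0.48  1.75 -0.65  0.43 -0.59]
total tool-frame mm [ 2.  -0.2 -0.9] rot [0.0004 0.0005 0.0002] deg 0.0
tool F [-3.62  1.31  0.52]
```

Request:
play_rows --deltas '[[[0, 0, -0.5, 0, 0, 0, 15], [0, 0, 0, 0, 0, 0, 15]]]'

```text
time_s: 21.0
ee_pos: [0.6454, 0.1523, 0.0702]
eef_rot: [-0.001, 0.959, -0.171]
force: [-0.6, 0.2, 3.4]
grip_width: 0.0201
```

```bash
python3 f.py y
```

```text
t 21.0 p [0.6454 0.1523 0.0702] F [-0.6  0.2  3.4] w 0.0201 q [ 0.28  0.48  1.76 -0.65  0.43 -0.59]
total tool-frame mm [ 2.  -0.1 -0.5] rot [0.0003 0.0005 0.0002] deg 0.0
tool F [-3.21  0.1   1.43]
```

Request:
play_rows --deltas '[[[0, 0, -0.4, 0, 0, 0, 15], [0, 0, 0, 0, 0, 0, 15]]]'

```text
time_s: 21.2
ee_pos: [0.645, 0.1523, 0.0699]
eef_rot: [-0.001, 0.96, -0.172]
force: [-0.5, -0.1, 4.0]
grip_width: 0.0199
```

```bash
python3 f.py y
```

```text
t 21.2 p [0.645  0.1523 0.0699] F [-0.5 -0.1  4. ] w 0.0199 q [ 0.28  0.47  1.76 -0.65  0.43 -0.59]
total tool-frame mm [ 2.  -0.1 -0. ] rot [0.0004 0.0004 0.0003] deg 0.0
tool F [-3.56 -0.15  1.88]
```

Request:
play_rows --deltas '[[[0, 0, -0.5, 0, 0, 0, 15], [0, 0, 0, 0, 0, 0, 15]]]'

```text
time_s: 21.4
ee_pos: [0.6446, 0.1524, 0.0696]
eef_rot: [-0.001, 0.96, -0.172]
force: [-0.4, 0.8, 5.2]
grip_width: 0.0199
```

```bash
python3 f.py y
```

```text
t 21.4 p [0.6446 0.1524 0.0696] F [-0.4  0.8  5.2] w 0.0199 q [ 0.28  0.47  1.76 -0.65  0.43 -0.59]
total tool-frame mm [ 2.  -0.1  0.5] rot [0.0005 0.0004 0.0003] deg 0.0
tool F [-4.6   0.69  2.57]
```

Request:
play_rows --deltas '[[[0, 0, -0.5, 0, 0, 0, 15], [0, 0, 0, 0, 0, 0, 15]]]'

```text
time_s: 21.6
ee_pos: [0.6443, 0.1524, 0.0694]
eef_rot: [-0.001, 0.959, -0.171]
force: [0.5, -0.3, 5.6]
grip_width: 0.0201
```

```bash
python3 f.py y
```

```text
t 21.6 p [0.6443 0.1524 0.0694] F [ 0.5 -0.3  5.6] w 0.0201 q [ 0.28  0.47  1.76 -0.65  0.42 -0.59]
total tool-frame mm [ 2.  -0.1  0.8] rot [0.0003 0.0006 0.0002] deg 0.0
tool F [-4.32 -0.18  3.65]
```

Request:
play_rows --deltas '[[[0, 0, -0.5, 0, 0, 0, 15], [0, 0, 0, 0, 0, 0, 15]]]'

```text
time_s: 21.8
ee_pos: [0.6443, 0.1525, 0.0694]
eef_rot: [-0.0, 0.959, -0.171]
force: [5.2, -2.2, 5.3]
grip_width: 0.0199
```

```bash
python3 f.py y
```

```text
t 21.8 p [0.6443 0.1525 0.0694] F [ 5.2 -2.2  5.3] w 0.0199 q [ 0.28  0.47  1.76 -0.65  0.42 -0.58]
total tool-frame mm [ 2.  -0.1  0.9] rot [0.0002 0.0013 0.    ] deg 0.1
tool F [-1.16 -1.32  7.5 ]
```

Request:
play_rows --deltas '[[[0, 0, -0.4, 0, 0, 0, 15], [0, 0, 0, 0, 0, 0, 15]]]'

```text
time_s: 22.0
ee_pos: [0.6442, 0.1525, 0.0694]
eef_rot: [0.0, 0.958, -0.171]
force: [6.7, -2.2, 5.5]
grip_width: 0.0199
```

```bash
python3 f.py y
python3 - <<'E'
from st import *
c=cam("wrist");save(c,"w12.png",(100,120,470,290),2)
E
```

```text
t 22.0 p [0.6442 0.1525 0.0694] F [ 6.7 -2.2  5.5] w 0.0199 q [ 0.28  0.47  1.76 -0.65  0.42 -0.58]
total tool-frame mm [ 2.1 -0.1  1. ] rot [ 0.0001  0.0018 -0.0001] deg 0.1
tool F [-0.47 -1.01  8.89]
```

View pics/w12.png

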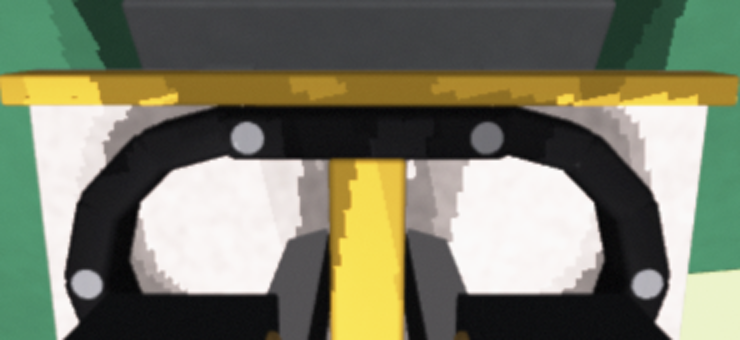

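Seated firmly against the ledge, parallel and centred. Release in the same way as before.

Request:
play_rows --deltas '[[[0.5, 0, 0.4, 0, -0.001, 0, 15], [0, 0, 0, 0, 0, 0, 15], [0, 0, 0, 0, 0, 0, 26], [0, 0, 0, 0, 0, 0, 35], [0, 0, 0, 0, 0, 0, 50], [0, 0, 0, 0, 0, 0, 50]]]'

```text
time_s: 22.65
ee_pos: [0.6437, 0.1524, 0.068]
eef_rot: [-0.002, 0.96, -0.172]
force: [-0.2, 0.9, -0.1]
grip_width: 0.0464
```

Request:
play_rows --deltas '[[[-4, 0, 0, 0, 0, 0, 52], [-10, 0, 0, 0, 0, 0, 54], [-22, 0, 0, 0, 0, 0, 56], [-32, 0, 0, 0, 0, 0, 58], [-32, 0, 0, 0, 0, 0, 60], [-20, 0, 0, 0, 0, 0, 60], [-5, 0, 0, 0, 0, 0, 60], [0, 0, 0, 0, 0, 0, 60]]]'

```text
time_s: 23.45
ee_pos: [0.5732, 0.1649, 0.1716]
eef_rot: [0.0, 0.958, -0.17]
force: [-0.3, -0.5, -0.3]
grip_width: 0.0598
```

```bash
python3 f.py y
python3 - <<'E'
from st import *
for n in("side","wrist","top"):
    c=cam(n);save(c,n+"13.png")
E
```

```text
t 23.45 p [0.5732 0.1649 0.1716] F [-0.3 -0.5 -0.3] w 0.0598 q [ 0.35  0.2   1.86 -0.53  0.6  -0.69]
total tool-frame mm [127.1  -0.4   1.1] rot [ 0.0003  0.0023 -0.0004] deg 0.1
tool F [ 0.16 -0.58 -0.37]
```

View pics/wrist13.png

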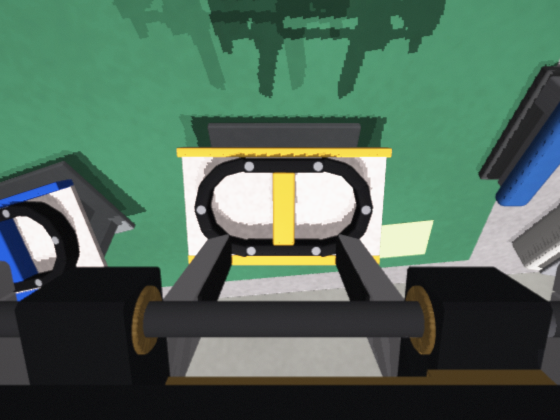

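View pics/side13.png

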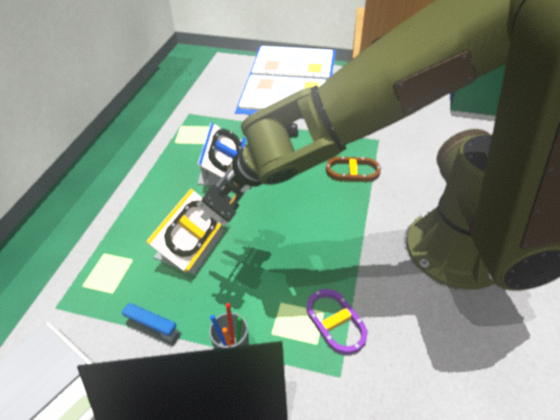

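Request:
play_rows --deltas '[[[-15, 0, 0, 0, 0, 0, 60], [-30, 0, 0, 0, 0, 0, 60], [-40, 0, 0, 0, 0, 0, 60], [-40, 0, 0, 0, 0, 0, 60], [-30, 0, 0, 0, 0, 0, 60], [-10, 0, 0, 0, 0, 0, 60], [0, 0, 0, 0, 0, 0, 60]]]'

```text
time_s: 24.3
ee_pos: [0.4801, 0.1811, 0.3059]
eef_rot: [-0.0, 0.958, -0.171]
force: [1.2, -0.8, -0.8]
grip_width: 0.0602
```

Run:
```python
from st import *
from meas import *
C={n:cam(n) for n in("top","side")}
save(C["top"],"top14.png",(180,90,430,290),3)
save(C["side"],"side14.png",(130,100,340,290),3)
for nm,e,hu in(("Y",EY,26),("B",EB,108)):
    o,M=easel(*e)
    exp=o+M@np.array([.045,0,.02]); rs=[]
    for n,c in C.items():
        u=proj(c,[exp])[0];a,b=(u-12).astype(int);h=hsv(c)[b:b+24,a:a+24].astype(int)
        m=((abs(h[...,0]-hu)<10)&(h[...,1]>130)).astype(np.uint8)
        k,_,s,ce=cv2.connectedComponentsWithStats(m);i=1+np.argmin(np.linalg.norm(ce[1:]-12,axis=1))
        cc=ce[i]+[a,b];rs.append(ray(c,*cc));print(nm,n,"expected",u.round(1),"seen",cc.round(1),s[i,4])
    P=tri(rs);print(nm,"plate frame mm",(M.T@(P-o)*1000).round(1))
```

```text
Y top expected [234.2 162.1] seen [235.  162.5] 117
Y side expected [192.2 226.4] seen [190.9 226.8] 254
Y plate frame mm [44.7 -1.  15.5]
B top expected [335.  158.3] seen [335.2 157.8] 120
B side expected [226.8 148. ] seen [225.7 149.4] 159
B plate frame mm [44.  -1.6 12.5]
```

View pics/top14.png

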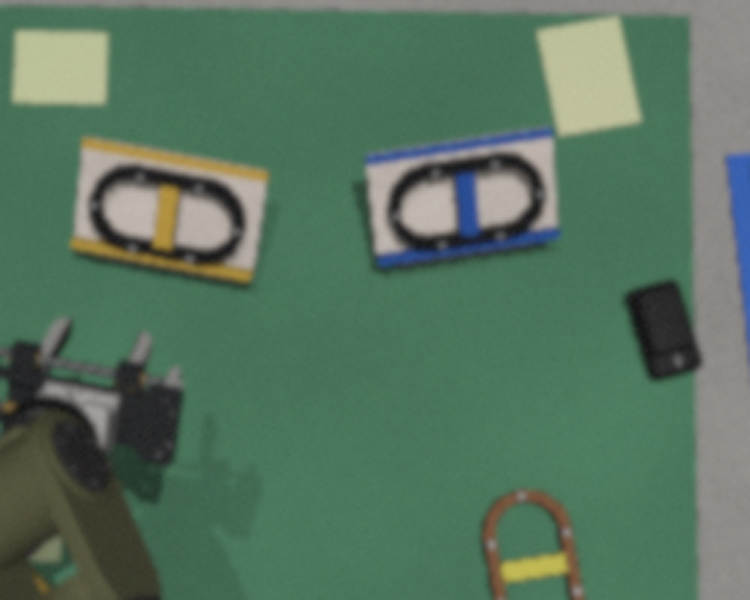

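View pics/side14.png

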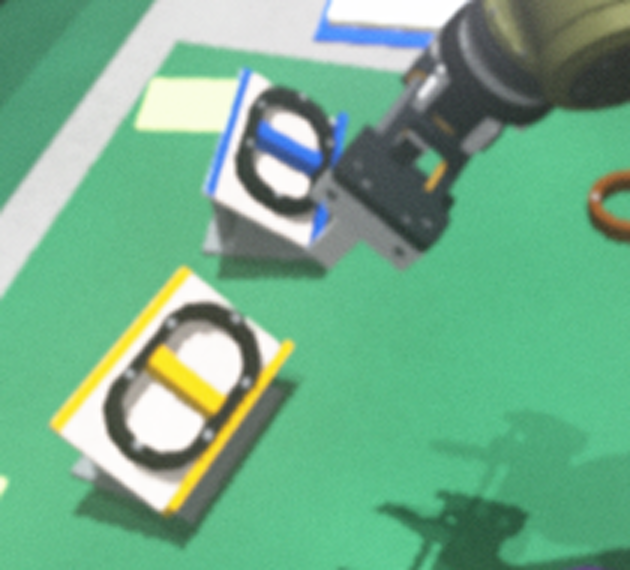

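```bash
python3 -c "
from station import hand_in
print(hand_in())"
```

```text
the job is handed in; nothing more can be done
None
```

Both bezels are on the easels of their own colour, face up, with a long side on the ledge, and the job is handed in at about 24 s on the robot's clock. I gripped each one by its bridge, laid it on the plate and slid it down until the force showed it touching the ledge. Then I let go and backed the arm clear.

**Position:** in the last check (top and side cameras), the bridge centres came out at (44.7, −1.0) mm on the yellow plate and (44.0, −1.6) mm on the blue one. The aim was (45, 0).

**Height disagreed:** the same check put the bridge tops at 15.5 mm (yellow) and 12.5 mm (blue) off the plate, where a flat bezel should give 20 mm. I think this is a measuring error, because the side view's colour mask also takes in the bridge's side wall. The force on touching down and the wrist views both fit a flat seat.

**Forces and joints:** the highest contact force I read was about 21 N, while pressing the blue bezel onto its plate. Before the yellow bezel went down I turned it half round in the air, because the last joint was close to its limit.

**Other objects:** I never touched the mouse, pen cup, stapler or the brown and purple look-alikes. All of them looked unmoved by eye in the last pictures that showed them; I didn't measure them.

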